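Clamp a honey jar with a one-hand ratchet clamp and keep hold

ROBOT

A 6-joint arm with a two-finger parallel gripper is mounted at the origin on a cart in front of the work surface, level with it; the furniture and walls round the work are solid. World frame = base frame: x ahead of the robot, y to its left, z up, the work surface at z = 0. Lengths are in mm, angles in rad, forces in N, time in s.
With the tool pointing down it reaches from about 300 to 750 mm from the base axis. Payload 8.5 kg.
Tool frame: the origin (TCP) lies on the front face of the gripper's body, between the roots of the fingers; the fingertips stand 73 mm ahead of it and the grasp point (between the pads) lies 54 mm ahead of it; z points along the fingers, y is the line along which they close (so a half turn about z gives the same grasp; the last joint's range is limited). The gripper opens to 85 mm and grips with 20 to 120 N. Pads are 22 mm wide; open, the fingers measure 114 mm over their backs; the gripper's body (76 mm by 85 mm) begins 54 mm behind the grasp point. The pads swing forward as they close: fully open they stand 13 mm farther back than shut.
Start: joints at [-1.532, 0.381, 1.297, -0, 1.464, -0.215], TCP at [138.091, -532.364, 303.922] pointing down, gripper open.
Joint ranges: [-3.11, 3.11], [-0.89, 2.33], [0.22, 2.48], [-1.42, 4.56], [0.17, 2.85], [-2.88, 2.88]. Speed limits (rad/s): [2.39, 2.39, 3.14, 3.14, 3.14, 3.14].

INTERFACE

Orientations are given as a unit quaternion [x, y, z, w].
In Python, from cell import arm, set_gripper, ik, vision, order, status gives the robot as it stands. The module is installed in compiled form; this text tells all that it offers. Calls block until the motion is done:
- arm.movep(position, orientation): joint-space move of the TCP to a pose.
- arm.servo_line(position, attitude=None, v=150, force_limit=None): straight line of the TCP; attitude=None keeps the orientation; v is the mean speed in mm/s. With force_limit (N) it stops when the force on the tool has changed by that much, and returns True; else False.
- arm.move_joints(angles): joint-space move.
- set_gripper(opening, newtons=None): finger opening in mm; newtons is the grip in N (None keeps the last); returns when the fingers have stopped.
- arm.hold(seconds).
- ik(position, orientation): joint angles nearest the present ones, or None.
- vision.capture(name): name is "scene" or "side" or "wrist"; returns a dict with "frame" (384x512x3 uint8, red, green, blue), "fov_y" (degrees; the focal length in pixels is half the picture's height over the tangent of half this angle, whatever the lens; pixels are square), "cx", "cy" (the principal point, pixels), "rvec" (rotation vector, rad) and "tvec" (3), from world to camera coordinates, as OpenCV has them. Camera axes: x right, y down, z forward; pixel columns grow to the right and rows downward; lengths in mm; the calibration is good to about 2 mm. A picture is of the moment at which its call begins. There is no depth.
A pose or a line that the arm cannot do raises arm.PlanningError and nothing moves.
- order.finish_job(): hands the job in; it is judged then, once.
Readings, each from a call of its own:
- status.get_t(): time.
- status.get_joint_pos(): joint angles.
- status.get_dq(): joint speeds.
- status.get_joint_efforts(): joint torques, N m.
- status.get_eef_pos(): TCP position.
- status.get_ee_rot(): TCP orientation.
- status.get_contact_force(): force on the tool from outside, world axes, zero at the start.
- status.get_ft_torque(): the same for the moment, N m.
- status.get_finger_gap(): finger opening in mm.
- status.get_grip_force(): force on a finger pad.
Only numpy, scipy, OpenCV 4.12 (cv2) and the standard library are available. Lean on these libraries where they do the work, as an engineer would, in place of code of your own. Each camera call takes 0.05 s, during which the arm holds its last target. There are 200 camera calls.

TASK

The honey jar stands in the one-hand jar clamp: pump the clamp's trigger (squeeze it towards the fixed grip, let it spring back, and so on) until the jaw has pushed the jar against the sprung pad and the gauge's black pointer stands in the green band. Never drive the pointer deep into the red, which would crack the jar, do not touch the jar, jaw or pad, and leave the mug, salt shaker and tomato alone. Finish while holding: keep the trigger squeezed right home in the gripper, with the pointer still in the green.

Things in the scene. Friction and masses are not known exactly. Their poses are not given: they have to be found in the camera images.
- clamp: Jar clamp, fixed: wood-coloured base 350 x 100 mm, orange ratchet housing (its top 74 mm over the worktop), grey gauge housing at the far end. Origin on the worktop. x runs level along the bar, from the handle towards jar and gauge; z up. Two upright posts on the orange housing, the orange grip and the black trigger in front of it (+x), are squeezed together from above, fingers closing along x.
- handle (a point): Where to squeeze, axes as the clamp: on its centre line, 135 mm over the worktop, midway between the rear face of the grip and the front face of the fully squeezed trigger. At this height both together measure 62 mm with the trigger free (its front face 39 mm ahead of this point) and 45 mm with it squeezed home (22.6 mm ahead).
- grip (a point): Middle of the rear face (-x) of the fixed orange grip, 135 mm over the worktop, 22.6 mm behind handle. The grip is 20 mm thick along x, 28 mm wide, its top 172 mm over the worktop. It does not give: only the trigger's side moves.
- trigger_hinge (a point): Black blade of the trigger, 24 mm wide, 12 mm thick, its top about 170 mm over the worktop; a lever; this point lies on its hinge, 65 mm over the worktop. A pawl on it pushes the bar's teeth: each full squeeze after a full release drives the jaw 6 mm on (the first one up to 9 mm). Going back it slips over the teeth and a brake holds the jaw, which cannot be driven back.
- trigger (a joint): Angle of the trigger: 0 = free, 0.24 rad = squeezed home against its stop (about 17 mm at the height of handle). It springs back by itself when let go. At that height it takes 2 to 4 N, and up to about 14 N when the jaw moves and is loaded; it needs about 0.4 s to spring back.
- jaw: Moving jaw with a black rubber pad on the front end of the toothed steel bar; origin at the middle of its pad face (60 x 40 mm, 47 mm over the worktop). It moves along the clamp's +x, towards the jar.
- jar: Honey jar with red lid, glass, 58 x 62 x 86 mm, standing loose on the clamp's base (14 mm over the worktop) between jaw and sprung pad, 10 to 34 mm of free space in all; origin at the centre of its underside, z up.
- gauge (a joint): How far the sprung pad has been pushed back, in m: 0 = nothing presses on it; 200 N per m. A black pointer bar shows it on the scale on top of the grey gauge housing, moving along +x: white 0 to 0.014, green 0.014 to 0.032, red 0.032 to 0.046.
- press_pad (a point): The sprung pad of the gauge, beyond the jar, facing the jaw; this point is the middle of its pad face (60 x 40 mm, 47 mm over the worktop).
- mug: White mug, 78 x 116 x 97 mm, bystander; origin at its underside.
- salt: Salt shaker, 44 x 44 x 90 mm, bystander; origin at its underside.
- tomato: Tomato, 75 x 75 x 79 mm, bystander; origin at its underside.
Things that resemble listed ones, but are neither listed nor needed, are in the scene too. Of the things that look like the jar, the smallest one is meant.

How it is judged (in metres and radians):
On the way:
1. the jaw has pushed the jar against the sprung pad (contact force between jaw and jar above 0.4 N and value of joint gauge above 0.002 m), for 0.2 s.
At the end, for the whole second after the job is handed in: the pointer stands in the green band (13.5 to 32.5 mm), the jar upright (within 0.12 rad) and at rest, pressed with over 1.5 N between jaw and pad, and the fingers hold the trigger squeezed (over 0.19 rad, more than 1.5 N) (value of joint gauge between 0.0135 and 0.0325 m and contact force between each of jaw, gauge and jar above 1.5 N and value of joint trigger above 0.19 rad and contact force between the fingers and trigger above 1.5 N and angle between jar's own z axis and vertical below 0.12 rad and linear speed of jar below 0.02 m/s); the arm keeps its last pose, push and grip.
It fails at once if the pointer was driven deep into the red (over 36 mm): the jar cracks (value of joint gauge above 0.036 m).
It fails at once if the robot pushed the jar, the jaw or the pad (contact force between any of the fingers, the arm and jar above 1 N or contact force between any of the fingers, the arm and jaw above 1 N or contact force between any of the fingers, the arm and gauge above 1 N).
It fails at once if a bystander was displaced by more than 2 cm (distance of any of mug, salt, tomato from where it was at the start of the episode above 0.02 m).
It also fails if it takes over 61 s, if anything falls off the work surface, if the arm or the gripper's body presses on something with over 40 N, if the wrist force passes 120 N, or if a joint passes its speed limit or range.

## Working session

There is one attempt and no reset: what is moved stays moved. The work goes in short steps, each a Python script; the robot and the scene stay as the last script left them, time stands still between calls to the robot, and variables do not carry over. Pictures are saved under pics/ and viewed, at most 10 in all, crops included, and the job is handed in when it is done.

```bash
mkdir -p pics; cat > h.py <<'E'
import numpy as np, cv2
from cell import arm,set_gripper,ik,vision,order,status
def cap(n,save=None):
    c=vision.capture(n)
    if save: cv2.imwrite(f'pics/{save}.png',cv2.cvtColor(c['frame'],cv2.COLOR_RGB2BGR))
    return c
def K(c):
    f=c['frame'].shape[0]/2/np.tan(np.radians(c['fov_y'])/2)
    R=cv2.Rodrigues(np.array(c['rvec'],float))[0]; return f,R,np.array(c['tvec'],float).ravel()
def plane(c,uv,z):
    f,R,t=K(c); o=-R.T@t; d=R.T@np.array([(uv[0]-c['cx'])/f,(uv[1]-c['cy'])/f,1]); return o+d*(z-o[2])/d[2]
def proj(c,p):
    f,R,t=K(c); q=R@np.array(p,float)+t; return np.array([c['cx']+f*q[0]/q[2],c['cy']+f*q[1]/q[2]])
E
python3 - <<'E'
from h import *
import pickle
cs={n:cap(n) for n in('scene','side')}
pickle.dump(cs,open('c.pkl','wb'))
for n in cs:
    im=cv2.cvtColor(cs[n]['frame'],cv2.COLOR_RGB2BGR); cv2.imwrite(f'pics/{n}.png',cv2.resize(im,(800,600),interpolation=cv2.INTER_CUBIC))
    f,R,t=K(cs[n]); print(n,-R.T@t,f)
print(status.get_t())
E
```

```text
scene [ -80.39196141  974.69062709 1091.27951916] 399.34191363522655
side [ -69.43024485 -933.06766209 1081.0386175 ] 408.5636104807154
0.1
```

View pics/scene.png

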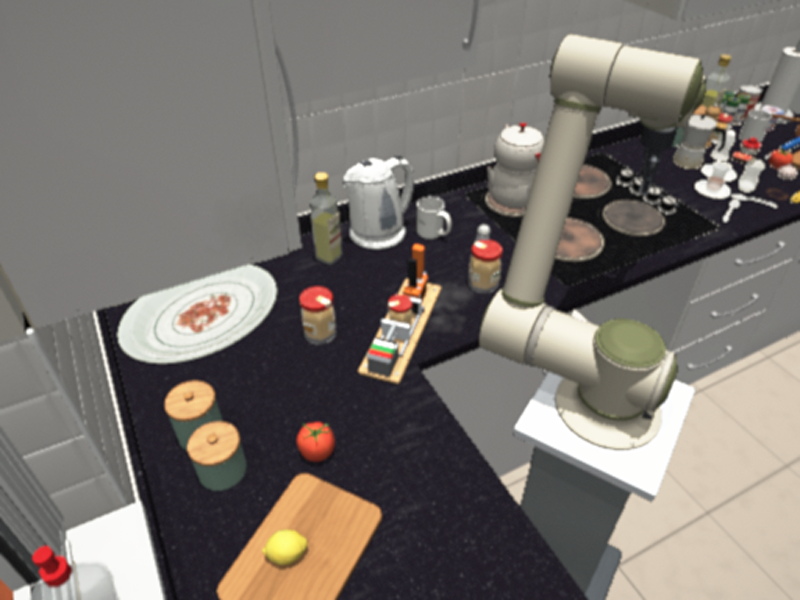

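View pics/side.png

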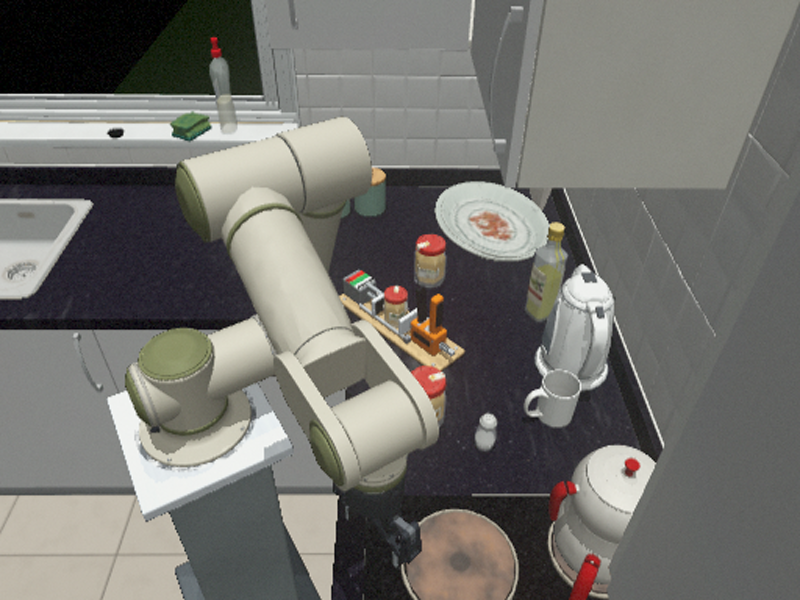

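The scene view shows the clamp's wood base running from about (425,285) to (380,378). The orange grip's top is at (417,246) and the gauge is at (382,352). In the side view the base runs from (340,297) to (463,355), with the grip's top at (436,297). The tall jar at (485,262) and the jar at (318,315) are lookalikes.

```bash
cat > m.py <<'E'
from h import *
import pickle
cs=pickle.load(open('c.pkl','rb'))
roi={'scene':(350,230,450,390),'side':(330,260,475,375)}
tops={}
for n,c in cs.items():
    x0,y0,x1,y1=[int(v*.64) for v in roi[n]]
    hsv=cv2.cvtColor(c['frame'],cv2.COLOR_RGB2HSV); 
    M=np.zeros(hsv.shape[:2],np.uint8); M[y0:y1,x0:x1]=255
    org=cv2.inRange(hsv,(5,190,90),(20,255,255))&M
    wood=cv2.inRange(hsv,(10,60,110),(25,175,255))&M
    def big(m):
        k,l,s,_=cv2.connectedComponentsWithStats(m); i=1+np.argmax(s[1:,4]); return np.argwhere(l==i)[:,::-1]
    o=big(org); w=np.argwhere(wood)[:,::-1]
    P=np.array([plane(c,p,14)[:2] for p in w],np.float32)
    r=cv2.minAreaRect(P); print(n,len(w),'rect',r, cv2.boxPoints(r).round(0).tolist())
    top=o[o[:,1]<=o[:,1].min()+1]; tops[n]=top.mean(0); print('orange n',len(o),'top',top.mean(0),'at172',plane(c,top.mean(0),172))
    im=cv2.cvtColor(c['frame'],cv2.COLOR_RGB2BGR)[y0:y1,x0:x1]
    v=im.copy(); v[wood[y0:y1,x0:x1]>0]=(255,0,255); v[org[y0:y1,x0:x1]>0]=(255,255,0)
    cv2.imwrite(f'pics/z_{n}.png',cv2.resize(np.hstack([im,v]),None,fx=4.2,fy=4.2,interpolation=cv2.INTER_CUBIC))
E
python3 m.py; cd pics; python3 -c "
import cv2,numpy as np
a,b=cv2.imread('z_scene.png'),cv2.imread('z_side.png');b=cv2.resize(b,(780,int(b.shape[0]*780/b.shape[1])))[:, :]
a=cv2.resize(a,None,fx=.6,fy=.6)
o=np.zeros((600,800,3),np.uint8);o[:a.shape[0],:a.shape[1]]=a;h=600-a.shape[0];o[a.shape[0]:,:780]=b[:h];cv2.imwrite('zz.png',o)"
```

```text
scene 827 rect ((512.6171264648438, 24.2984619140625), (108.80259704589844, 385.22967529296875), 13.435057640075684) [[415.0, 199.0], [504.0, -176.0], [610.0, -150.0], [521.0, 224.0]]
orange n 82 top [267.   157.75] at172 [537.47532421 -79.49549997 172.        ]
side 1017 rect ((531.45556640625, 70.4853515625), (402.786865234375, 286.3839416503906), 64.30504608154297) [[315.0, -49.0], [573.0, -173.0], [748.0, 190.0], [490.0, 314.0]]
orange n 133 top [267.  204.8] at172 [ 463.06779546 -124.47194278  172.        ]Traceback (most recent call last):
  File "<string>", line 5, in <module>
    o=np.zeros((600,800,3),np.uint8);o[:a.shape[0],:a.shape[1]]=a;h=600-a.shape[0];o[a.shape[0]:,:780]=b[:h];cv2.imwrite('zz.png',o)
                                                                                   ~^^^^^^^^^^^^^^^^^^
ValueError: could not broadcast input array from shape (310,780,3) into shape (343,780,3)
```

```bash
cd pics; python3 -c "
import cv2,numpy as np
a,b=cv2.imread('z_scene.png'),cv2.imread('z_side.png');b=cv2.resize(b,(780,310))
a=cv2.resize(a,None,fx=.65,fy=.65)[:290]
o=np.zeros((600,800,3),np.uint8);o[:a.shape[0],:a.shape[1]]=a;o[290:,:780]=b;cv2.imwrite('zz.png',o);print(a.shape)"
```

```text
(278, 350, 3)
```

View pics/zz.png

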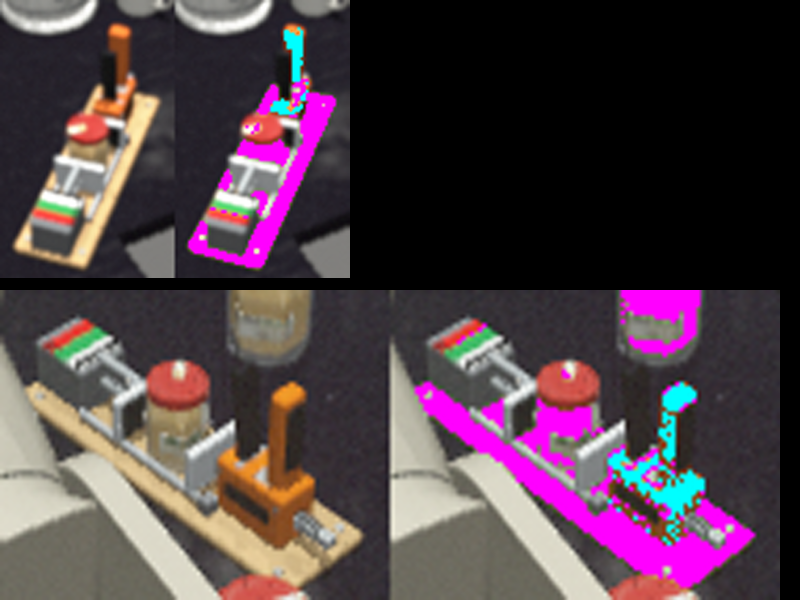

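The masks isolate the clamp: gauge with scale, jar, jaw, housing and grip are all visible. The remaining errors come from the nearby jars and the lid, so I'll exclude those and refine.

```bash
cat > m2.py <<'E'
from h import *
import pickle
cs=pickle.load(open('c.pkl','rb'))
# hand polygons (native px) around the base
s=4.2*.65
pol={'scene':np.array([[262,76],[345,90],[275,280],[180,255],[232,145],[262,145]])}
pol['scene']=np.array([[224+(x-175)/s,147+y/s] for x,y in pol['scene']])
k=92*4.2*2/780
pol['side']=np.array([[211+(x-390)*92/390,166+(y-290)*92/390] for x,y in [(405,370),(440,370),(610,480),(700,480),(770,535),(720,600),(668,579),(400,410)]])
for n,c in cs.items():
    hsv=cv2.cvtColor(c['frame'],cv2.COLOR_RGB2HSV); M=np.zeros(hsv.shape[:2],np.uint8)
    cv2.fillPoly(M,[pol[n].round().astype(np.int32)],255)
    w=np.argwhere(cv2.inRange(hsv,(10,60,110),(25,175,255))&M)[:,::-1]
    P=np.array([plane(c,p,14)[:2] for p in w],np.float32)
    r=cv2.minAreaRect(P); print(n,len(w),r,cv2.boxPoints(r).round(0).tolist())
# grip top: triangulate visible top centre
uv={'scene':(224+(292-175)/s,147+29/s),'side':(211+(681-390)*92/390,166+(391-290)*92/390)}
Pm=[]
for n in('scene','side'):
    c=cs[n]; f,R,t=K(c); Km=np.array([[f,0,c['cx']],[0,f,c['cy']],[0,0,1]]); Pm.append(Km@np.c_[R,t])
    print(n,'grip@172',plane(c,uv[n],172))
X=cv2.triangulatePoints(Pm[0],Pm[1],np.array(uv['scene']).reshape(2,1),np.array(uv['side']).reshape(2,1)).ravel();print('grip top',X[:3]/X[3])
E
python3 m2.py
```

```text
scene 806 ((509.7379455566406, 28.245269775390625), (106.02881622314453, 376.244140625), 13.695375442504883) [[414.0, 198.0], [503.0, -167.0], [606.0, -142.0], [517.0, 224.0]]
side 683 ((504.2590026855469, 30.308853149414062), (99.86077880859375, 354.3963928222656), 18.710161209106445) [[400.0, 182.0], [514.0, -154.0], [608.0, -122.0], [495.0, 214.0]]
scene grip@172 [538.35239725 -79.8934817  172.        ]
side grip@172 [539.14901456 -82.92607868 172.        ]
grip top [539.7234739  -81.75262476 170.56511914]
```

```bash
python3 - <<'E'
from h import *
import pickle
from scipy.spatial.transform import Rotation as Ro
cs=pickle.load(open('c.pkl','rb'))
def tri(a,b):
    Pm=[]
    for n in('scene','side'):
        c=cs[n]; f,R,t=K(c); Pm.append(np.array([[f,0,c['cx']],[0,f,c['cy']],[0,0,1]])@np.c_[R,t])
    X=cv2.triangulatePoints(Pm[0],Pm[1],np.array(a).reshape(2,1)*.64,np.array(b,float).reshape(2,1)*.64).ravel();return (X[:3]/X[3]).round()
print('look-alike lid',tri((486.,246.),(429.,378.)),'pot knob',tri((522.,127.),(632.,466.)),'salt top',tri((484.,229.),(487.,418.)))
u=np.array([-.279,.960,0]);u/=np.linalg.norm(u)
for s in(1,-1):
    y=s*u;z=np.array([0,0,-1.]);R=np.c_[np.cross(y,z),y,z];q=Ro.from_matrix(R).as_quat()
    for h in(420,300,189): print(s,h,q.round(4).tolist(),ik([535,-69,h],q.tolist()))
print(status.get_ee_rot())
E
```

```text
look-alike lid [ 424. -235.  121.] pot knob [ 523. -635.  257.] salt top [ 485. -351.   83.]
1 420 [-0.1409, 0.99, 0.0, 0.0] [-3.47846288e-01  3.07859882e-01  1.07885426e+00 -4.44089210e-16
  1.75487851e+00 -2.20147646e+00]
1 300 [-0.1409, 0.99, 0.0, 0.0] [-3.47846288e-01  3.64949675e-01  1.33381755e+00 -4.44089210e-16
  1.44282543e+00 -2.20147646e+00]
1 189 [-0.1409, 0.99, 0.0, 0.0] [-3.47846288e-01  4.74695772e-01  1.50474112e+00 -4.44089210e-16
  1.16215576e+00 -2.20147646e+00]
-1 420 [0.99, 0.1409, 0.0, -0.0] [-3.47846288e-01  3.07859882e-01  1.07885426e+00 -4.44089210e-16
  1.75487851e+00  9.40116198e-01]
-1 300 [0.99, 0.1409, 0.0, -0.0] [-3.47846288e-01  3.64949675e-01  1.33381755e+00 -4.44089210e-16
  1.44282543e+00  9.40116198e-01]
-1 189 [0.99, 0.1409, 0.0, -0.0] [-3.47846288e-01  4.74695772e-01  1.50474112e+00 -4.44089210e-16
  1.16215576e+00  9.40116198e-01]
[ 9.91959769e-01  1.26551942e-01  6.11120555e-05 -6.46792029e-04]
```

```bash
cat >> h.py <<'E'
Q=[0.99,0.1409,0,0]; Q=(np.array(Q)/np.linalg.norm(Q)).tolist()
E
python3 - <<'E'
from h import *
import pickle
arm.movep([535,-69,330],Q)
c=cap('wrist'); pickle.dump(c,open('w.pkl','wb'))
im=cv2.cvtColor(c['frame'],cv2.COLOR_RGB2BGR); cv2.imwrite('pics/w.png',cv2.resize(im,(800,600),interpolation=cv2.INTER_CUBIC))
f,R,t=K(c); print(-R.T@t,status.get_eef_pos(),status.get_t())
cs=pickle.load(open('c.pkl','rb'))
E
```

```text
[610.26956331 -47.32339186 398.88157997] [534.93610398 -69.79603593 329.89323525] 2.3333
```

View pics/w.png

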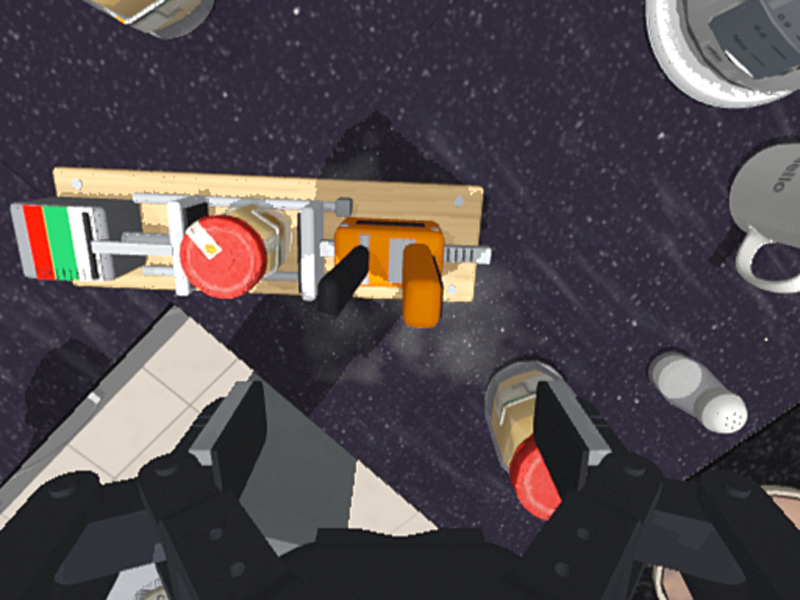

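The wrist view shows the clamp sharply. The base corners are at (54,168), (483,187) and (472,300), and the grip's top face is around (405–440, 290–326). The trigger's top is around (320–345, 285–312). The pointer is at the zero edge of the white zone, near (92,245).

```bash
python3 - <<'E'
from h import *
import pickle
c=pickle.load(open('w.pkl','rb'))
P=lambda u,v,z: plane(c,(u*.64,v*.64),z)[:2]
a,b,d=P(54,168,14),P(483,187,14),P(472,300,14)
print(a,b,d,'L',np.linalg.norm(a-b),'W',np.linalg.norm(b-d))
e=(a-b)/np.linalg.norm(a-b);print('axis',e, np.degrees(np.arctan2(-e[0],e[1])))
f=(b-d)/np.linalg.norm(b-d);print('perp',f,np.degrees(np.arctan2(f[1],f[0])))
mid=(b+d)/2;print('rear mid',mid)
# grip top face corners: orange mask extents
hsv=cv2.cvtColor(c['frame'],cv2.COLOR_RGB2HSV)
o=cv2.inRange(hsv,(5,190,60),(22,255,255)); o[:190]=0 ; 
ys,xs=np.nonzero(o[190:215,250:290]); xs+=250; ys+=190
for y in range(186,213,3):
    r=np.nonzero(cv2.inRange(hsv[y:y+1,250:290],(5,150,60),(22,255,255))[0])[0]+250
    if len(r): print(y,r.min(),r.max(),P(r.min()/.64,y/.64,172).round(1),P((r.max()+1)/.64,y/.64,172).round(1))
crop=c['frame'][165:215,195:295,::-1]; cv2.imwrite('pics/wc.png',cv2.resize(crop,(800,400),interpolation=cv2.INTER_NEAREST))
E
```

```text
[515.94487535 212.88336546] [ 597.17927377 -121.79381836] [ 503.19870377 -144.52361766] L 344.3948966773752 W 96.69018209713968
axis [-0.23587573  0.97178323] 13.643249802385748
perp [0.97197635 0.23507867] 13.59626007522116
rear mid [ 550.18898877 -133.15871801]
186 258 282 [542.2 -69.1] [547.7 -88.3]
189 258 282 [539.7 -69.8] [545.3 -89.1]
192 258 281 [537.3 -70.5] [542.7 -89.1]
195 258 281 [534.8 -71.2] [540.2 -89.9]
198 258 281 [532.4 -72. ] [537.8 -90.7]
201 258 281 [529.9 -72.7] [535.3 -91.4]
204 259 280 [527.6 -74.2] [532.6 -91.4]
207 260 278 [525.3 -75.7] [529.6 -90.7]
```

View pics/wc.png

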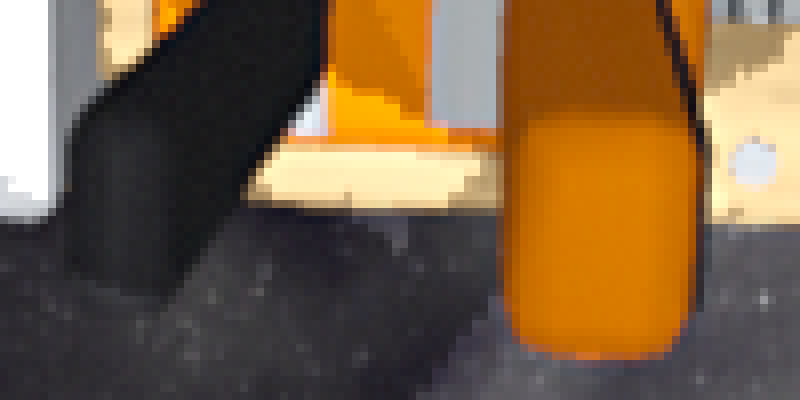

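```bash
cat >> h.py <<'E'
a=np.radians(13.6); Q=[float(np.cos(a/2)),float(np.sin(a/2)),0,0]; U=np.array([-np.sin(a),np.cos(a),0])
H=np.array([534.6,-68.5,189])
def go(d,dz=0,v=150,**k): return arm.servo_line((H+d*U+[0,0,dz]).tolist(),Q,v=v,**k)
def rep(s): print(s,'t',status.get_t(),'gap',round(float(status.get_finger_gap()),1),'grip',np.round(status.get_grip_force(),1),'F.u',round(float(np.dot(status.get_contact_force(),U)),1),'F',np.round(status.get_contact_force(),1),'off',np.round(np.array(status.get_eef_pos())-H,1))
E
python3 - <<'E'
from h import *
arm.movep((H+9*U+[0,0,100]).tolist(),Q); set_gripper(85,30)
rep('up')
print(go(9,0,v=100,force_limit=15)); rep('down')
go(0,0,v=60); rep('d0')
set_gripper(44,30); rep('closed')
c=cap('scene'); s=cap('side')
A=cv2.resize(c['frame'][170:250,220:300,::-1],(400,400),interpolation=cv2.INTER_CUBIC);B=cv2.resize(s['frame'][160:240,210:290,::-1],(400,400),interpolation=cv2.INTER_CUBIC)
cv2.imwrite('pics/p1.png',np.hstack([A,B]))
E
```

```text
up t 2.8417 gap 84.8 grip 0.0 F.u -0.9 F [ 1.  -0.7  0.1] off [ -1.7   8.2 101.5]
False
down t 3.9917 gap 85.1 grip 0.0 F.u -0.7 F [ 0.1 -0.6 -0.3] off [-1.9  8.7  0.6]
d0 t 4.2917 gap 85.2 grip 0.6 F.u 1.9 F [0.6 2.  0.8] off [ 0.2 -0.4  0.2]
closed t 4.7417 gap 45.7 grip 18.9 F.u -0.2 F [-1.2 -0.5 11.6] off [ 0.3 -0.1  1.6]
```

View pics/p1.png

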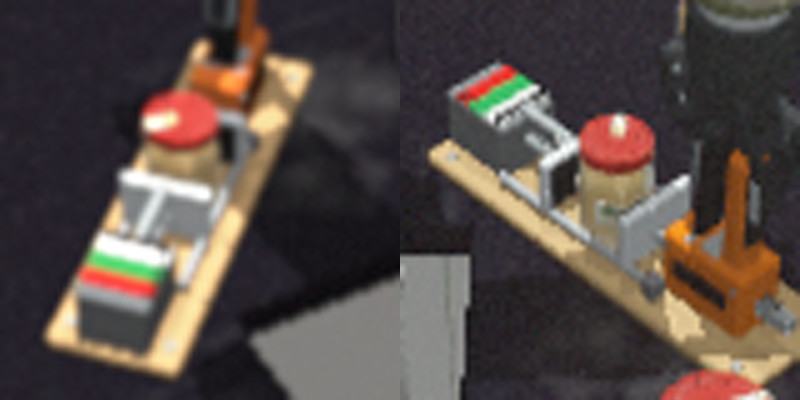

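The jaw moved with the first squeeze: the gap is 45.7 mm, which is home, and the lateral force is balanced. The pointer is still at the edge of the white zone (side crop, about (525,110)). Two more pumps cannot push it past about 11 mm, so I'll do those and build a rectified gauge reader.

```bash
cat >> h.py <<'E'
def pump():
    set_gripper(85,30); go(8,0,v=80); arm.hold(0.35); go(0,0,v=80); set_gripper(44,30); rep('pump')
def rect(c,G,L=70,W=50,s=4):
    # rectified top of gauge: columns along U (s px/mm), rows across
    V=np.array([U[1],-U[0],0]); w=[G+du*U+dv*V for du,dv in((-L/2,-W/2),(L/2,-W/2),(L/2,W/2),(-L/2,W/2))]
    src=np.float32([proj(c,p) for p in w]); dst=np.float32([(0,0),(L*s,0),(L*s,W*s),(0,W*s)])
    return cv2.warpPerspective(c['frame'],cv2.getPerspectiveTransform(src,dst),(L*s,W*s),flags=cv2.INTER_CUBIC)
E
python3 - <<'E'
from h import *
import pickle
out=[]
for i in range(3):
    if i: pump()
    out.append((cap('scene'),cap('side')))
pickle.dump(out,open('p.pkl','wb'))
a,b=out[0]
Pm=[]
for c in(a,b):
    f,R,t=K(c); Pm.append(np.array([[f,0,c['cx']],[0,f,c['cy']],[0,0,1]])@np.c_[R,t])
ps=[]
for c,(x0,y0) in((a,(220,170)),(b,(210,160))):
    hsv=cv2.cvtColor(c['frame'],cv2.COLOR_RGB2HSV)[y0:y0+80,x0:x0+80]
    m=cv2.moments(cv2.inRange(hsv,(50,100,80),(85,255,255)),True); ps.append(np.array([[m['m10']/m['m00']+x0],[m['m01']/m['m00']+y0]])); print(m['m00'],ps[-1].ravel())
X=cv2.triangulatePoints(Pm[0],Pm[1],ps[0],ps[1]).ravel();G=X[:3]/X[3];print('green centre',G)
np.save('G.npy',G)
rows=[np.hstack([rect(o[0],G),rect(o[1],G)])[:,:,::-1] for o in out]
cv2.imwrite('pics/g.png',np.vstack(rows)); print(np.vstack(rows).shape)
E
```

```text
pump t 6.7583 gap 45.8 grip 19.4 F.u -0.6 F [-5.1 -1.9 14.2] off [ 0.2 -0.1  1.6]
pump t 8.6333 gap 45.7 grip 18.0 F.u -1.3 F [-1.6 -1.7 13.2] off [ 0.4 -0.1  1.5]
30.0 [245.  222.9]
34.0 [229.52941176 178.47058824]
green centre [476.40286854 168.44227015  67.07407529]
(600, 560, 3)
```

View pics/g.png

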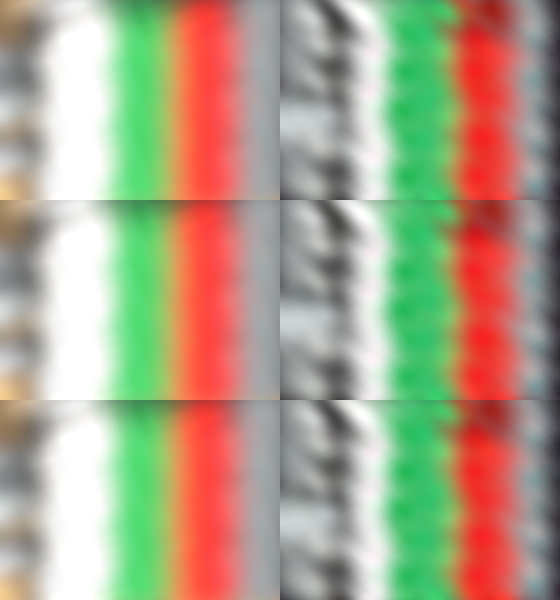

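The pointer still hasn't moved: the dark bar stays at the white zone's near edge, around column 340 in the side patches. I'll pump on, checking the pointer numerically each time and stopping once it moves clearly.

```bash
cat >> h.py <<'E'
def prof(c,G):
    r=rect(c,G)[60:150].max(2).astype(float); return r.mean(0).reshape(-1,8).mean(1).round().astype(int)
E
python3 - <<'E'
from h import *
import pickle
G=np.load('G.npy'); out=pickle.load(open('p.pkl','rb'))
b=[prof(c,G) for c in out[0]]; print('base',*[x.tolist() for x in b],sep='\n')
for i in range(4):
    pump(); o=(cap('scene'),cap('side')); out.append(o); p=[prof(c,G) for c in o]
    print(*[x.tolist() for x in p],sep='\n')
    if max(abs(p[1]-b[1]).max(),abs(p[0]-b[0])[6:].max())>40: break
pickle.dump(out,open('p.pkl','wb'))
E
```

```text
base
[173, 161, 150, 149, 167, 199, 232, 250, 254, 255, 255, 255, 251, 245, 236, 228, 222, 219, 216, 208, 195, 199, 231, 248, 254, 255, 254, 249, 238, 218, 197, 179, 169, 165, 154]
[159, 167, 171, 174, 174, 162, 139, 131, 152, 192, 227, 240, 234, 217, 201, 192, 191, 193, 194, 192, 185, 172, 192, 222, 237, 239, 236, 229, 214, 193, 172, 160, 143, 110, 75]
pump t 10.5083 gap 46.2 grip 18.2 F.u -0.8 F [-2.2 -1.4 12.9] off [ 0.4 -0.1  1.5]
[183, 179, 168, 154, 142, 143, 165, 200, 232, 251, 255, 255, 252, 245, 236, 228, 222, 219, 216, 208, 195, 198, 230, 248, 254, 255, 254, 249, 238, 218, 197, 179, 169, 165, 154]
[159, 166, 170, 176, 190, 203, 198, 172, 145, 142, 163, 192, 211, 213, 203, 193, 191, 192, 193, 193, 185, 173, 192, 222, 237, 240, 236, 229, 214, 192, 172, 160, 143, 110, 74]
```

The pointer has moved about 4 mm in both views. Three more pumps should put it near 22 mm, so I'll check after each.

```bash
python3 - <<'E'
from h import *
import pickle
G=np.load('G.npy'); out=pickle.load(open('p.pkl','rb'))
for i in range(2):
    pump(); o=(cap('scene'),cap('side')); out.append(o)
    print(*[prof(c,G).tolist() for c in o],sep='\n')
pickle.dump(out,open('p.pkl','wb'))
E
```

```text
pump t 12.3833 gap 45.7 grip 20.8 F.u 0.0 F [-2.9 -0.7 14.4] off [ 0.3 -0.1  1.6]
[183, 192, 204, 217, 228, 229, 218, 195, 173, 167, 181, 204, 223, 232, 232, 227, 223, 220, 217, 209, 195, 199, 231, 248, 254, 255, 254, 249, 238, 219, 196, 179, 169, 165, 154]
[159, 166, 170, 175, 188, 205, 216, 223, 224, 210, 167, 119, 102, 121, 155, 182, 194, 197, 195, 193, 185, 172, 192, 222, 237, 240, 236, 228, 213, 192, 172, 160, 143, 110, 74]
pump t 14.2583 gap 45.6 grip 20.8 F.u 0.2 F [-2.1 -0.3 15.3] off [ 0.4 -0.1  1.8]
[182, 191, 205, 222, 236, 243, 246, 245, 239, 223, 195, 162, 143, 144, 163, 188, 209, 219, 218, 210, 196, 199, 231, 248, 254, 255, 254, 249, 238, 218, 197, 179, 169, 165, 155]
[159, 166, 170, 176, 188, 203, 215, 222, 226, 224, 219, 212, 196, 163, 123, 106, 121, 152, 179, 192, 188, 173, 192, 222, 237, 240, 236, 228, 214, 193, 172, 160, 143, 110, 74]
```

```bash
python3 - <<'E'
from h import *
G=np.load('G.npy')
pump(); o=(cap('scene'),cap('side'))
print(*[prof(c,G).tolist() for c in o],sep='\n')
A=np.vstack([cv2.resize(o[0]['frame'][170:250,220:300],(400,400)),cv2.resize(rect(o[0],G),(400,200))]);B=np.vstack([cv2.resize(o[1]['frame'][160:240,210:290],(400,400)),cv2.resize(rect(o[1],G),(400,200))])
cv2.imwrite('pics/fin.png',np.hstack([A,B])[:,:,::-1])
E
```

```text
pump t 16.1333 gap 45.5 grip 21.2 F.u -0.7 F [-2.4 -1.3 13.6] off [ 0.4 -0.1  1.8]
[182, 192, 206, 222, 236, 243, 246, 247, 247, 247, 244, 237, 216, 185, 153, 137, 142, 161, 184, 197, 193, 199, 231, 248, 254, 255, 254, 249, 238, 218, 196, 178, 169, 165, 155]
[159, 166, 170, 176, 188, 204, 216, 223, 227, 225, 219, 217, 217, 210, 190, 164, 137, 115, 107, 119, 141, 161, 192, 222, 237, 240, 236, 228, 213, 192, 172, 160, 143, 109, 74]
```

View pics/fin.png

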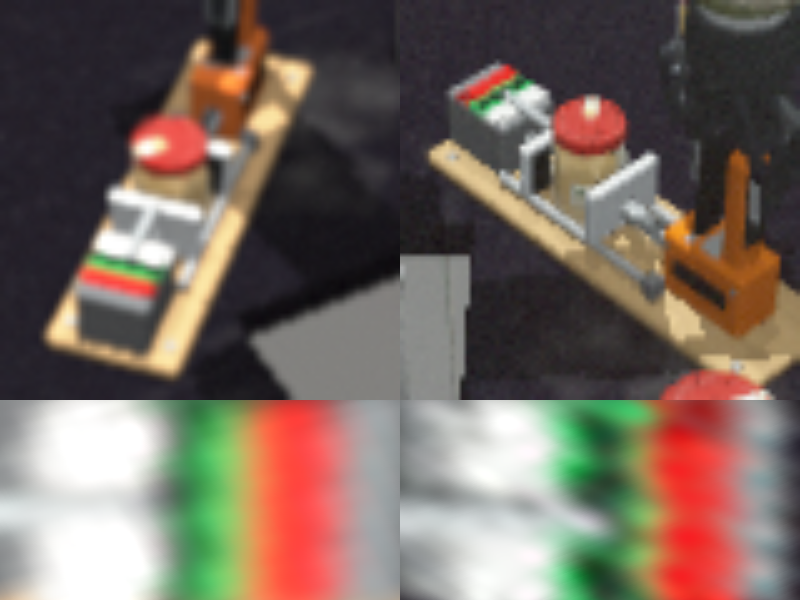

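The pointer is inside the green band in both views, at about 22 mm. The jar is upright and pressed between jaw and pad, and the trigger is held home with a 45.5 mm gap and 21 N grip. I'm handing in.

```bash
python3 -c "
from h import *
rep('end'); print(order.finish_job())"
```

```text
end t 16.2333 gap 46.0 grip 21.3 F.u -0.6 F [-3.1 -1.4 14.9] off [ 0.4 -0.1  1.8]
the job is handed in; nothing more can be done
None
```

I handed the job in at 16 s with the jar clamped, the pointer in the green at about 22 mm by my reading of the camera images, and the trigger held squeezed home; the hand-in returned no verdict.

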